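# Set out support posts by height for a sloped test panel

### The arm

A 7-joint arm with a two-finger parallel gripper is mounted at the origin on the work surface. World frame = base frame: x ahead of the robot, y to its left, z up, the work surface at z = 0. Lengths are in m, angles in rad, forces in N, time in s.
With the tool pointing down it reaches from about 0.4 to 0.85 m from the base axis. Payload 4.5 kg.
Tool frame: the origin (TCP) lies midway between the tips of the shut fingers; the grasp point (between the pads) lies 19 mm behind it; z points along the fingers, y is the direction in which the jaws open and shut (so a half turn about z gives the same grasp; the last joint's range is limited). The gripper opens to 88 mm and grips with 3 to 60 N. Pads are 18 mm wide; open, the fingers measure 123 mm over their backs; the gripper's body (75 mm by 187 mm) begins 45 mm behind the grasp point.
Start: joints at [-1.164, 0.689, -0.195, 1.565, 0.157, 0.902, -0.215], TCP at [0.228, 0.582, 0.239] pointing down, gripper open.
Joint ranges: [-3.01, 3.01], [-0.46, 2.08], [-1.47, 1.51], [0.13, 2.56], [-1, 4.14], [0.04, 2.09], [-2.66, 2.66]. Speed limits (rad/s): [2.57, 2.57, 3.14, 3.14, 3.14, 3.14, 3.14].

### API

Orientations are given as a unit quaternion [x, y, z, w].
In Python, from plant import get_state, snapshot, finish_job, regions_of gives the robot as it stands.
- The arm moves only by the tool send_rows, never from a script. Its argument "series" is a list of rows, each an object of numbers: "grip": the opening, from 0 (shut) to 1 (fully open); "dx", "dy", "dz": the shift along the tool's x, y, z in mm; "turn": the turn about the tool's z in rad. A call has 1 to 20 rows; each row shifts and turns the commanded pose from where the row before left it, along the tool's axes as they then stand; what a row does not reach is not made up. A row lasts 1/10 s, in which the tool goes at most 50 mm and 8.59 degrees, less where a joint would pass 70% of its speed; a pose out of reach is approached as far as the arm can. A call is refused whole if a number of a shift passes 50 or a number of a turn 0.15, either way. A call with a gripper value outside its range is refused whole. The fingers move at their own pace and stop on an object; "force" is the grip in N (left out, the last holds). Time passes only in rows, so rows that do not move let the fingers close. It gives the time, the measured TCP pose, the force and the opening at its end, in the units of the state.
- get_state(): the state, without advancing time (a new reading comes with each control period).
- snapshot(name): name is "scene" or "side" or "wrist"; returns a dict with "img" (384x512x3 uint8, red, green, blue), "depth" (384x512 float32, m along the optical axis (not along the pixel's ray), 0 where there is no reading), "fov_y" (degrees; the focal length in pixels is half the picture's height over the tangent of half this angle, whatever the lens; pixels are square), "cx", "cy" (the principal point, pixels), "R" (3x3) and "t" (3): a world point X has camera coordinates R X + t. Camera axes: x right, y down, z forward; pixel columns grow to the right and rows downward; lengths in m; the calibration is good to about 2 mm. A picture is of the moment at which its call begins.
- finish_job(): hands the job in, once; it reports no verdict.
Trained networks look in a picture, given as the dict that the camera call returned (one of the last four; its "shot" number tells which), for a name from the list of things; names that differ only in an ending like _2 or _b are one class to them, and where a whole thing is asked for, a point or a joint stands for the part that bears it (a point fixed in the world has none). Each returns a list of dicts, best first, with "score" (0 to 1); they miss things now and then, are a little off and sometimes report something else, mostly with a low value. They report only what shows in the picture. A call takes as long as a camera call.
- regions_of(picture, target): "pixels" (384x512 bool, what is visible of it) and "extent" ([left, top, right, bottom] in pixels, round what is visible of it).
The state is a dict: "clock": time; "q": joint angles; "qd": joint speeds; "joint_torque": joint torques, N m; "tool_pos": TCP position; "eef_rot": TCP orientation; "contact_force": force on the tool from outside, world axes, zero at the start; "moment": the same for the moment, N m; "opening": opening from 0.0 (shut) to 1.0 (fully open).
Only numpy, scipy, OpenCV 4.12 (cv2) and the standard library are available. Lean on these libraries where they do the work, as an engineer would, in place of code of your own. Each camera call takes 0.05 s, during which the arm holds its last target.

### The job

Set out the four aluminium support posts for the sloped test panel: stand one upright in the middle of each round pad on the rail, in order of height, with the shortest on the pad next to the upright steel stop and each next one taller, up to the tallest at the other end. Set the posts down rather than dropping them, don't knock any over, and let go of them all.

Things in the scene. Friction and masses are not known exactly. Their poses are not given: they have to be found in the camera images.
- post_a_center (a point): The shortest of the four support posts: upright aluminium cylinder with two thin dark lines round it, 28 mm in diameter and 48 mm tall overall, its top 4 mm a narrower black rubber cap (20 mm in diameter). Loose, standing on the bench (top at z = 0). The point is its centre, half-way up (24 mm above its foot); z is the post's axis, up when it stands.
- post_b_center (a point): The second shortest of the four support posts: upright aluminium cylinder with two thin dark lines round it, 32 mm in diameter and 64 mm tall overall, its top 4 mm a narrower black rubber cap (24 mm in diameter). Loose, standing on the bench (top at z = 0). The point is its centre, half-way up (32 mm above its foot); z is the post's axis, up when it stands.
- post_c_center (a point): The second tallest of the four support posts: upright aluminium cylinder with two thin dark lines round it, 36 mm in diameter and 80 mm tall overall, its top 4 mm a narrower black rubber cap (28 mm in diameter). Loose, standing on the bench (top at z = 0). The point is its centre, half-way up (40 mm above its foot); z is the post's axis, up when it stands.
- post_d_center (a point): The tallest of the four support posts: upright aluminium cylinder with two thin dark lines round it, 40 mm in diameter and 96 mm tall overall, its top 4 mm a narrower black rubber cap (32 mm in diameter). Loose, standing on the bench (top at z = 0). The point is its centre, half-way up (48 mm above its foot); z is the post's axis, up when it stands.
- pad_1_top (a point): One of four equal round black pads (64 mm diameter, 4 mm thick) with a thin grey ring on top, fixed on a flat aluminium rail (70 mm wide, 400 mm long, 16 mm thick) lying roughly across the robot's front; the pads stand in a straight row at 80 mm spacing. This is number 1 counting from the robot's right (pad 1 is rightmost, pad 4 leftmost). The point is the centre of the pad's top face, 20 mm above the bench; x points across the rail, y along it towards pad 4, z up.
- pad_2_top (a point): One of four equal round black pads (64 mm diameter, 4 mm thick) with a thin grey ring on top, fixed on a flat aluminium rail (70 mm wide, 400 mm long, 16 mm thick) lying roughly across the robot's front; the pads stand in a straight row at 80 mm spacing. This is number 2 counting from the robot's right (pad 1 is rightmost, pad 4 leftmost). The point is the centre of the pad's top face, 20 mm above the bench; x points across the rail, y along it towards pad 4, z up.
- pad_3_top (a point): One of four equal round black pads (64 mm diameter, 4 mm thick) with a thin grey ring on top, fixed on a flat aluminium rail (70 mm wide, 400 mm long, 16 mm thick) lying roughly across the robot's front; the pads stand in a straight row at 80 mm spacing. This is number 3 counting from the robot's right (pad 1 is rightmost, pad 4 leftmost). The point is the centre of the pad's top face, 20 mm above the bench; x points across the rail, y along it towards pad 4, z up.
- pad_4_top (a point): One of four equal round black pads (64 mm diameter, 4 mm thick) with a thin grey ring on top, fixed on a flat aluminium rail (70 mm wide, 400 mm long, 16 mm thick) lying roughly across the robot's front; the pads stand in a straight row at 80 mm spacing. This is number 4 counting from the robot's right (pad 1 is rightmost, pad 4 leftmost). The point is the centre of the pad's top face, 20 mm above the bench; x points across the rail, y along it towards pad 4, z up.
- stop_mid (a point): The upright steel stop: a thin plate 60 mm wide (across the rail), 8 mm thick, standing 60 mm above the rail's top, on a 24 mm foot, fixed at one end of the rail, 58 mm beyond the centre of the last pad at that end (beside pad 1 or pad 4, it varies; the other end has only a flat 4 mm end cap). The point is the middle of the plate, 46 mm above the bench.

How it is judged:
At the end, for the whole second after the job is handed in: Each post stands upright (within 0.08 rad) and at rest on its own pad, its axis within 12 mm of the pad's centre and its height within 4 mm of standing on the pad, heights rising from the pad next to the stop to the pad at the other end; all posts released (height (world z) of post_a_center between 0.04 and 0.048 m and angle between each of post_a_center, post_b_center, post_c_center, post_d_center's own z axis and vertical below 0.08 rad and linear speed of each of post_a, post_b, post_c, post_d below 0.02 m/s and contact force between each of post_a, post_b, post_c, post_d and the fingers below 0.05 N and height (world z) of post_b_center between 0.048 and 0.056 m and height (world z) of post_c_center between 0.056 and 0.064 m and height (world z) of post_d_center between 0.064 and 0.072 m and ((horizontal distance between stop_mid and pad_1_top below 0.1 m and horizontal distance between post_a_center and pad_1_top below 0.012 m and horizontal distance between post_b_center and pad_2_top below 0.012 m and horizontal distance between post_c_center and pad_3_top below 0.012 m and horizontal distance between post_d_center and pad_4_top below 0.012 m) or (horizontal distance between stop_mid and pad_4_top below 0.1 m and horizontal distance between post_a_center and pad_4_top below 0.012 m and horizontal distance between post_b_center and pad_3_top below 0.012 m and horizontal distance between post_c_center and pad_2_top below 0.012 m and horizontal distance between post_d_center and pad_1_top below 0.012 m))); the robot touches nothing.
It fails at once if a post is knocked over (tilted more than about 35 degrees) (angle between any of post_a_center, post_b_center, post_c_center, post_d_center's own z axis and vertical above 0.6 rad).
It fails at once if a post is dropped or thrown (faster than 0.6 m/s while not touched by the fingers, a fall of about 18 mm) ((linear speed of post_a above 0.6 m/s and contact force between post_a and the fingers below 0.05 N) or (linear speed of post_b above 0.6 m/s and contact force between post_b and the fingers below 0.05 N) or (linear speed of post_c above 0.6 m/s and contact force between post_c and the fingers below 0.05 N) or (linear speed of post_d above 0.6 m/s and contact force between post_d and the fingers below 0.05 N)).
It also fails if it takes over 88 s, if anything falls off the work surface, if the arm or the gripper's body presses on something with over 40 N, if the wrist force passes 120 N, or if a joint passes its speed limit or range.

## Working session

There is one attempt and no reset: what is moved stays moved. The work goes in short steps, Python scripts to look and compute and a tool call to move; the robot and the scene stay as the last step left them, time stands still between calls to the robot, and variables do not carry over. Pictures are saved under pics/ and viewed, and the job is handed in when it is done.

Besides the shell and the picture viewer there is one more tool, called after "Emit:" as name(argument=value, ...) on one line, values as JSON. send_rows: Moves the arm, as the interface text tells. Its arguments: {"type":"object","properties":{"series":{"type":"array","items":{"type":"object","properties":{"grip":{"type":"number"},"dx":{"type":"number"},"dy":{"type":"number"},"dz":{"type":"number"},"turn":{"type":"number"}}}},"force":{"type":"number"}},"required":["series"]}

```bash
mkdir -p pics
cat > h.py <<'E'
import numpy as np, cv2
from plant import get_state, snapshot, finish_job, regions_of
def cloud(s):
    d=s["depth"];f=192/np.tan(np.radians(s["fov_y"])/2)
    v,u=np.mgrid[0:384,0:512]
    P=np.stack([(u-s["cx"])*d/f,(v-s["cy"])*d/f,d],-1)
    R=np.array(s["R"]);t=np.array(s["t"])
    W=(P-t)@R
    W[d<=0]=np.nan
    return W
def save(s,n): cv2.imwrite("pics/"+n,cv2.cvtColor(s["img"],cv2.COLOR_RGB2BGR))
E
python3 - <<'E'
from h import *
for n in("scene","side"):
    s=snapshot(n);save(s,n+"0.png");W=cloud(s)
    np.savez(n+"0.npz",W=W,img=s["img"])
    print(n,s["fov_y"],-np.array(s["R"]).T@np.array(s["t"]))
    for tg in("post_a_center","pad_1_top","stop_mid"):
        for r in regions_of(s,tg):
            m=r["pixels"]; w=W[m]; w=w[~np.isnan(w[:,0])]
            print(tg,round(r["score"],2),r["extent"],np.round(np.median(w,0),3),np.round(np.percentile(w,[2,98],axis=0),3).tolist())
print({k:np.round(v,3) for k,v in get_state().items()})
E
```

```text
scene 42.069604508532834 [1.38388986 0.29192073 0.75701054]
post_a_center 0.78 [353.6, 192.3, 366.4, 211.3] [0.483 0.257 0.033] [[0.471, 0.245, 0.005], [0.489, 0.268, 0.051]]
pad_1_top 0.57 [182.8, 205.3, 209.5, 225.2] [ 0.637 -0.081  0.022] [[0.607, -0.11, 0.018], [0.664, -0.053, 0.025]]
stop_mid 0.71 [162.5, 182.8, 184.2, 217.2] [ 0.64  -0.136  0.046] [[0.604, -0.156, 0.017], [0.664, -0.128, 0.079]]
side 57.6534097726939 [ 0.1515835  -0.38934355  0.59091795]
post_a_center 0.71 [161.6, 168.8, 176.6, 194.4] [0.47  0.245 0.032] [[0.46, 0.24, -0.0], [0.485, 0.27, 0.049]]
post_a_center 0.64 [191.0, 192.1, 210.7, 230.6] [0.445 0.083 0.055] [[0.434, 0.077, 0.0], [0.491, 0.163, 0.081]]
post_a_center 0.16 [229.2, 164.1, 257.3, 180.4] [0.635 0.153 0.021] [[0.609, 0.126, 0.017], [0.664, 0.181, 0.023]]
pad_1_top 0.65 [299.2, 211.0, 328.1, 233.9] [ 0.633 -0.084  0.02 ] [[0.605, -0.112, 0.018], [0.664, -0.055, 0.022]]
stop_mid 0.94 [320.3, 209.7, 347.0, 242.7] [ 0.627 -0.145  0.044] [[0.604, -0.153, 0.018], [0.661, -0.133, 0.077]]
{'clock': np.float64(0.4), 'q': array([-1.164,  0.689, -0.195,  1.565,  0.157,  0.903, -0.215]), 'qd': array([-0.   , -0.003,  0.001, -0.002,  0.001,  0.001,  0.001]), 'joint_torque': array([ 1.0000e-03, -5.2697e+01, -1.2650e+00, -1.5350e+01, -5.2000e-02,
        2.0000e-03,  0.0000e+00]), 'tool_pos': array([0.228, 0.582, 0.239]), 'eef_rot': array([ 0.185,  0.983, -0.   , -0.   ]), 'contact_force': array([-0.14 , -0.081, -0.006]), 'moment': array([0.047, 0.013, 0.018]), 'opening': np.float64(1.0)}
```

View pics/scene0.png

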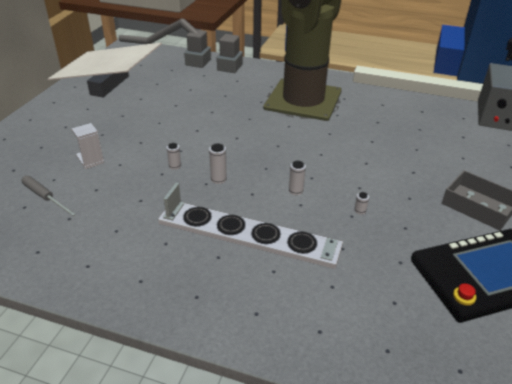

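View pics/side0.png

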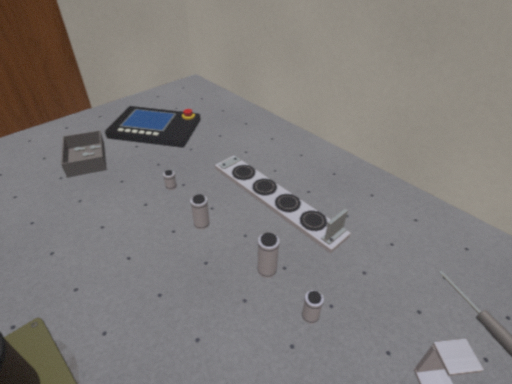

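The scene view shows the posts at (174,155), (218,163), (297,177) and (362,202). The pads run from (197,216) to (302,242), with the stop at (173,200), beside pad 1. Next I'll fit positions from the depth of both cameras.

Run:
```python
from h import *
from scipy.optimize import least_squares
D={n:np.load(n+"0.npz") for n in("scene","side")}
for n in D:
    W=D[n]["W"]; 
    tb=(W[...,0]>.35)&(W[...,0]<.8)&(abs(W[...,1])<.4)&(abs(W[...,2])<.012); print(n,"table z",np.median(W[tb][:,2]))
    m=(W[...,2]>0.008)&(W[...,2]<0.12)&(W[...,0]>.3)&(W[...,0]<.8)&(W[...,1]>-.35)&(W[...,1]<.4)
    c,l,st,ce=cv2.connectedComponentsWithStats(m.astype(np.uint8))
    cam=None
    for i in range(1,c):
        if st[i][4]<40: continue
        w=W[l==i]
        zt=np.percentile(w[:,2],97)
        print(n,"comp",st[i],np.round(w.min(0),3),np.round(w.max(0),3))
        if np.ptp(w[:,1])<.1:
            r={48:14,64:16,80:18,96:20}[min([48,64,80,96],key=lambda h:abs(h-zt*1000))]/1000
            b=w[(w[:,2]<zt-.012)]
            f=least_squares(lambda p:np.hypot(*(b[:,:2]-p).T)-r,w[:,:2].mean(0),loss="soft_l1",f_scale=.002)
            top=w[w[:,2]>zt-.006]
            print("  r",r,"zt",round(zt,4),"fit",np.round(f.x,4),"res",np.round(np.sqrt(2*f.cost/len(b)),4),"topmed",np.round(np.median(top,0),4))
```

```text
scene table z 0.0015092283831803248
scene comp [167 143  14  25 289] [ 0.445 -0.238  0.008] [ 0.475 -0.206  0.068]
  r 0.016 zt 0.0665 fit [ 0.4553 -0.2241] res 0.0014 topmed [ 0.46   -0.2221  0.0646]
scene comp [209 143  18  40 594] [ 0.451 -0.117  0.008] [ 0.494 -0.076  0.102]
  r 0.02 zt 0.0985 fit [ 0.4695 -0.0974] res 0.0013 topmed [ 0.4754 -0.0961  0.0969]
scene comp [289 160  17  34 468] [0.434 0.078 0.008] [0.471 0.115 0.085]
  r 0.018 zt 0.083 fit [0.45   0.0966] res 0.0013 topmed [0.4542 0.097  0.0807]
scene comp [ 159  182  184   85 4861] [ 0.598 -0.162  0.008] [0.674 0.238 0.08 ]
scene comp [355 192  14  22 234] [0.461 0.243 0.008] [0.491 0.27  0.052]
  r 0.014 zt 0.0511 fit [0.4724 0.2561] res 0.0014 topmed [0.4763 0.2556 0.0487]
scene comp [411 249  13  23 194] [0.585 0.379 0.008] [0.631 0.4   0.036]
  r 0.014 zt 0.033 fit [0.609  0.3983] res 0.0025 topmed [0.6056 0.3937 0.0303]
side table z 0.0001841069456449591
side comp [173 134  17  13 141] [0.579 0.376 0.008] [0.634 0.4   0.032]
  r 0.014 zt 0.0311 fit [0.6015 0.3926] res 0.0031 topmed [0.6001 0.3912 0.0288]
side comp [ 216  155  135   96 3591] [ 0.597 -0.164  0.008] [0.673 0.236 0.078]
side comp [164 170  13  19 188] [0.459 0.239 0.008] [0.487 0.265 0.05 ]
  r 0.014 zt 0.0492 fit [0.4744 0.2551] res 0.001 topmed [0.4723 0.2505 0.0476]
side comp [191 194  19  34 503] [0.433 0.074 0.008] [0.469 0.112 0.082]
  r 0.018 zt 0.0809 fit [0.4521 0.0955] res 0.0007 topmed [0.4497 0.0917 0.0794]
side comp [258 233  22  43 811] [ 0.45  -0.119  0.008] [ 0.49  -0.08   0.098]
  r 0.02 zt 0.097 fit [ 0.4715 -0.0983] res 0.0006 topmed [ 0.4689 -0.1014  0.0956]
side comp [302 290  22  32 518] [ 0.44  -0.242  0.008] [ 0.471 -0.209  0.067]
  r 0.016 zt 0.0653 fit [ 0.4572 -0.2249] res 0.0005 topmed [ 0.4547 -0.2265  0.0635]
```

Run:
```python
from h import *
D={n:np.load(n+"0.npz") for n in("scene","side")}
for n in D:
    W=D[n]["W"];img=D[n]["img"]
    m=(W[...,2]>0.010)&(W[...,2]<0.03)&(W[...,0]>.55)&(W[...,0]<.75)&(W[...,1]>-.2)&(W[...,1]<.3)
    dark=m&(img.max(-1)<75)
    print(n,m.sum(),dark.sum())
    r=W[m][:,:2].astype(np.float32); print("rail rect",cv2.minAreaRect(r))
    c,l,st,ce=cv2.connectedComponentsWithStats(cv2.morphologyEx(dark.astype(np.uint8),cv2.MORPH_CLOSE,np.ones((3,3))))
    for i in range(1,c):
        if st[i][4]<60: continue
        w=W[(l==i)&m]; (x,y),rr=cv2.minEnclosingCircle(w[:,:2].astype(np.float32))
        print(st[i],np.round([x,y,rr],4),np.round(w.mean(0),4))
```

```text
scene 4405 1685
rail rect ((0.6361455321311951, 0.03818109631538391), (0.399837464094162, 0.07529938220977783), 89.5924072265625)
[184 207  27  19 393] [ 0.6355 -0.0819  0.0315] [ 0.6368 -0.0813  0.0218]
[218 215  27  19 409] [ 0.6346 -0.0021  0.0323] [ 0.637  -0.0016  0.0216]
[252 223  28  21 436] [0.6376 0.076  0.0319] [0.6381 0.0779 0.0216]
[288 232  28  21 462] [0.6372 0.1583 0.0316] [0.639  0.1578 0.0216]
side 3179 981
rail rect ((0.6354563236236572, 0.036013394594192505), (0.40026095509529114, 0.07322977483272552), 89.49466705322266)
[233 166  21  13 217] [0.6343 0.1558 0.029 ] [0.6334 0.1545 0.0206]
[254 180  22  15 260] [0.6345 0.075  0.0293] [0.6341 0.075  0.0205]
[276 195  24  17 311] [ 0.6341 -0.0051  0.0299] [ 0.6332 -0.0046  0.0204]
[301 212  25  18 368] [ 0.6341 -0.0834  0.0309] [ 0.6324 -0.0844  0.0203]
```

Stop is beside pad 1, so A goes to pad 1, B to 2, C to 3 and D to 4. Turn first so the jaws lie along world x. After that, tool x = world y, tool y = world x and tool z = down. Post A is first.

Emit:
send_rows(series=[{"turn": 0.15,"grip": 1},{"turn": 0.15,"grip": 1},{"turn": 0.15,"grip": 1},{"turn": 0.15,"grip": 1},{"turn": 0.15,"grip": 1},{"turn": 0.15,"grip": 1},{"turn": 0.15,"grip": 1},{"turn": 0.15,"grip": 1},{"grip": 1}], force=25)

```text
schema error: expected keys grip, dx, dy, dz, turn
```

Emit:
send_rows(series=[{"dx": -32.6,"dy": 24.5,"dz": 4},{"dx": -32.6,"dy": 24.5,"dz": 4},{"dx": -32.6,"dy": 24.5,"dz": 4},{"dx": -32.6,"dy": 24.5,"dz": 4},{"dx": -32.6,"dy": 24.5,"dz": 4},{"dx": -32.6,"dy": 24.5,"dz": 4},{"dx": -32.6,"dy": 24.5,"dz": 4},{"dx": -32.6,"dy": 24.5,"dz": 4},{"dx": -32.6,"dy": 24.5,"dz": 4},{"dx": -32.6,"dy": 24.5,"dz": 4},{"dx": 0},{"dx": 0}])

```text
schema error: expected keys grip, dx, dy, dz, turn
```

All keys are required.

Emit:
send_rows(series=[{"dx": 0,"dy": 0,"dz": 0,"turn": 0.15,"grip": 1},{"dx": 0,"dy": 0,"dz": 0,"turn": 0.15,"grip": 1},{"dx": 0,"dy": 0,"dz": 0,"turn": 0.15,"grip": 1},{"dx": 0,"dy": 0,"dz": 0,"turn": 0.15,"grip": 1},{"dx": 0,"dy": 0,"dz": 0,"turn": 0.15,"grip": 1},{"dx": 0,"dy": 0,"dz": 0,"turn": 0.15,"grip": 1},{"dx": 0,"dy": 0,"dz": 0,"turn": 0.15,"grip": 1},{"dx": 0,"dy": 0,"dz": 0,"turn": 0.15,"grip": 1},{"dx": 0,"dy": 0,"dz": 0,"turn": 0,"grip": 1},{"dx": 0,"dy": 0,"dz": 0,"turn": 0,"grip": 1}], force=25)

```text
clock: 1.4
tool_pos: [0.2274, 0.5821, 0.2387]
eef_rot: [0.706, 0.708, 0.0, 0.0]
contact_force: [-0.6, 0.2, -0.1]
opening: 0.999
```

Emit:
send_rows(series=[{"dx": -32.6,"dy": 24.5,"dz": 4,"turn": 0,"grip": 1},{"dx": -32.6,"dy": 24.5,"dz": 4,"turn": 0,"grip": 1},{"dx": -32.6,"dy": 24.5,"dz": 4,"turn": 0,"grip": 1},{"dx": -32.6,"dy": 24.5,"dz": 4,"turn": 0,"grip": 1},{"dx": -32.6,"dy": 24.5,"dz": 4,"turn": 0,"grip": 1},{"dx": -32.6,"dy": 24.5,"dz": 4,"turn": 0,"grip": 1},{"dx": -32.6,"dy": 24.5,"dz": 4,"turn": 0,"grip": 1},{"dx": -32.6,"dy": 24.5,"dz": 4,"turn": 0,"grip": 1},{"dx": -32.6,"dy": 24.5,"dz": 4,"turn": 0,"grip": 1},{"dx": -32.6,"dy": 24.5,"dz": 4,"turn": 0,"grip": 1},{"dx": 0,"dy": 0,"dz": 0,"turn": 0,"grip": 1},{"dx": 0,"dy": 0,"dz": 0,"turn": 0,"grip": 1},{"dx": 0,"dy": 0,"dz": 0,"turn": 0,"grip": 1}])

```text
clock: 2.7
tool_pos: [0.4712, 0.2571, 0.1988]
eef_rot: [0.707, 0.708, 0.0, -0.001]
contact_force: [0.3, 0.9, -0.1]
opening: 0.996
```

Run:
```python
from h import *
print(np.round(get_state()["q"],2))
s=snapshot("wrist");save(s,"w1.png");W=cloud(s)
m=(W[...,2]>0.008)&(W[...,2]<0.06)&(np.hypot(W[...,0]-.473,W[...,1]-.256)<.035)
w=W[m];print(len(w),np.round(w.min(0),4),np.round(w.max(0),4)); t=w[w[:,2]>.04];print(np.round(np.median(t,0),4),cv2.minEnclosingCircle(t[:,:2].astype(np.float32)))
```

```text
[-0.63  0.63  0.07  1.88 -0.07  0.63 -0.51]
578 [0.4586 0.2393 0.0081] [0.4864 0.2679 0.0498]
[0.4725 0.2554 0.0467] ((0.4725258946418762, 0.25345465540885925), 0.01434831041842699)
```

View pics/w1.png

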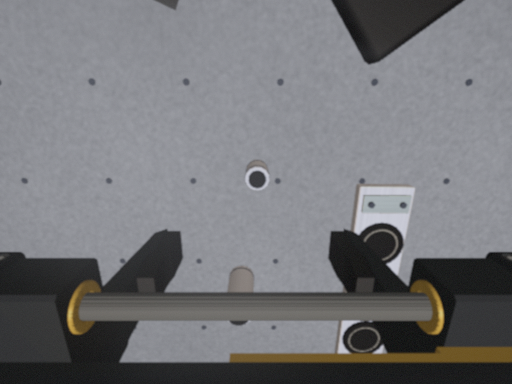

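The wrist view shows post A's cap at (257,178) between the fingers, agreeing at about (0.4725, 0.2548). Descend and close.

Emit:
send_rows(series=[{"dx": -2,"dy": 1.5,"dz": 25,"turn": 0,"grip": 1},{"dx": 0,"dy": 0,"dz": 30,"turn": 0,"grip": 1},{"dx": 0,"dy": 0,"dz": 30,"turn": 0,"grip": 1},{"dx": 0,"dy": 0,"dz": 30,"turn": 0,"grip": 1},{"dx": 0,"dy": 0,"dz": 30,"turn": 0,"grip": 1},{"dx": 0,"dy": 0,"dz": 20,"turn": 0,"grip": 1},{"dx": 0,"dy": 0,"dz": 14,"turn": 0,"grip": 1},{"dx": 0,"dy": 0,"dz": 10,"turn": 0,"grip": 1},{"dx": 0,"dy": 0,"dz": 0,"turn": 0,"grip": 1},{"dx": 0,"dy": 0,"dz": 0,"turn": 0,"grip": 1},{"dx": 0,"dy": 0,"dz": 0,"turn": 0,"grip": 0.6},{"dx": 0,"dy": 0,"dz": 0,"turn": 0,"grip": 0.5},{"dx": 0,"dy": 0,"dz": 0,"turn": 0,"grip": 0.4},{"dx": 0,"dy": 0,"dz": 0,"turn": 0,"grip": 0.3},{"dx": 0,"dy": 0,"dz": 0,"turn": 0,"grip": 0},{"dx": 0,"dy": 0,"dz": 0,"turn": 0,"grip": 0},{"dx": 0,"dy": 0,"dz": 0,"turn": 0,"grip": 0},{"dx": 0,"dy": 0,"dz": 0,"turn": 0,"grip": 0},{"dx": 0,"dy": 0,"dz": 0,"turn": 0,"grip": 0},{"dx": 0,"dy": 0,"dz": 0,"turn": 0,"grip": 0}], force=25)

```text
clock: 4.75
tool_pos: [0.4734, 0.2536, 0.0097]
eef_rot: [0.708, 0.706, -0.0, -0.0]
contact_force: [0.0, 0.7, -0.3]
opening: 0.313
```

Emit:
send_rows(series=[{"dx": 0,"dy": 0,"dz": -10,"turn": 0,"grip": 0},{"dx": 0,"dy": 0,"dz": -20,"turn": 0,"grip": 0},{"dx": 0,"dy": 0,"dz": -30,"turn": 0,"grip": 0},{"dx": 0,"dy": 0,"dz": -30,"turn": 0,"grip": 0},{"dx": -10,"dy": 4,"dz": -10,"turn": 0,"grip": 0},{"dx": -20,"dy": 10,"dz": 0,"turn": 0,"grip": 0},{"dx": -31,"dy": 15,"dz": 0,"turn": 0,"grip": 0},{"dx": -31,"dy": 15,"dz": 0,"turn": 0,"grip": 0},{"dx": -31,"dy": 15,"dz": 0,"turn": 0,"grip": 0},{"dx": -31,"dy": 15,"dz": 0,"turn": 0,"grip": 0},{"dx": -31,"dy": 15,"dz": 0,"turn": 0,"grip": 0},{"dx": -31,"dy": 15,"dz": 0,"turn": 0,"grip": 0},{"dx": -31,"dy": 15,"dz": 0,"turn": 0,"grip": 0},{"dx": -31,"dy": 15,"dz": 0,"turn": 0,"grip": 0},{"dx": -30,"dy": 14,"dz": 0,"turn": 0,"grip": 0},{"dx": -20,"dy": 9,"dz": 0,"turn": 0,"grip": 0},{"dx": -10,"dy": 5,"dz": 0,"turn": 0,"grip": 0},{"dx": 0,"dy": 0,"dz": 0,"turn": 0,"grip": 0},{"dx": 0,"dy": 0,"dz": 0,"turn": 0,"grip": 0},{"dx": 0,"dy": 0,"dz": 0,"turn": 0,"grip": 0}])

```text
clock: 6.75
tool_pos: [0.6342, -0.0824, 0.1095]
eef_rot: [0.707, 0.707, 0.0, -0.001]
contact_force: [0.4, 0.7, -0.4]
opening: 0.311
```

```bash
python3 - <<'E'
from h import *
s=snapshot("wrist");save(s,"w2.png");W=cloud(s)
s=snapshot("scene");save(s,"s2.png");W2=cloud(s)
for W in (W,W2):
    m=(W[...,2]>0.09)&(W[...,2]<0.155)&(np.hypot(W[...,0]-.635,W[...,1]+.084)<.02)
    print(m.sum(),np.round(np.nanmedian(W[m],0),4),np.round(W[m].min(0),3),np.round(W[m].max(0),3))
E
cd pics; python3 -c "
import cv2;cv2.imwrite('c2.png',cv2.hconcat([cv2.imread('w2.png')[:,100:420],cv2.imread('s2.png')[60:,100:400][:,:].copy().__class__ and cv2.resize(cv2.imread('s2.png')[100:292,120:360],(480,384))]))"
```

```text
4931 [ 0.6347 -0.0747  0.1428] [ 0.615 -0.093  0.099] [ 0.655 -0.068  0.155]
128 [ 0.6423 -0.0692  0.1257] [ 0.62  -0.076  0.102] [ 0.651 -0.065  0.153]
```

View pics/c2.png

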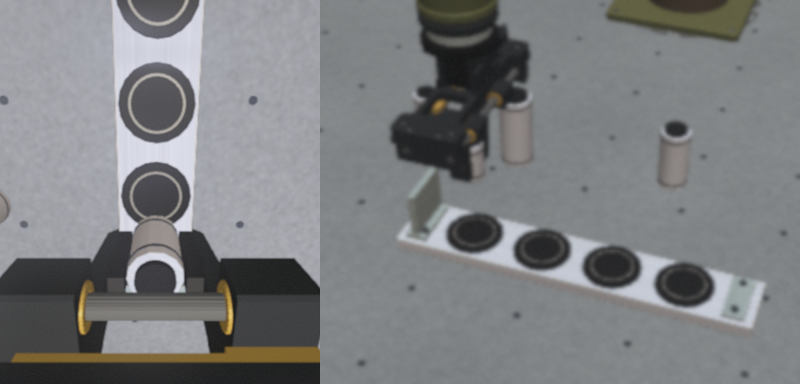

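The post hangs upright in the jaws above pad 1. Lower it to just above the pad, then creep down.

Emit:
send_rows(series=[{"dx": -1.5,"dy": 0.8,"dz": 15,"turn": 0,"grip": 0},{"dx": 0,"dy": 0,"dz": 20,"turn": 0,"grip": 0},{"dx": 0,"dy": 0,"dz": 20,"turn": 0,"grip": 0},{"dx": 0,"dy": 0,"dz": 12,"turn": 0,"grip": 0},{"dx": 0,"dy": 0,"dz": 6,"turn": 0,"grip": 0},{"dx": 0,"dy": 0,"dz": 3,"turn": 0,"grip": 0},{"dx": 0,"dy": 0,"dz": 1,"turn": 0,"grip": 0},{"dx": 0,"dy": 0,"dz": 1,"turn": 0,"grip": 0},{"dx": 0,"dy": 0,"dz": 1,"turn": 0,"grip": 0},{"dx": 0,"dy": 0,"dz": 0,"turn": 0,"grip": 0},{"dx": 0,"dy": 0,"dz": 0,"turn": 0,"grip": 0}])

```text
clock: 7.95
tool_pos: [0.6358, -0.0862, 0.031]
eef_rot: [0.708, 0.706, 0.0, 0.0]
contact_force: [0.2, 0.2, -1.7]
opening: 0.313
```

Emit:
send_rows(series=[{"dx": 1,"dy": 0,"dz": 0.5,"turn": 0,"grip": 0},{"dx": 0,"dy": 0,"dz": 0.5,"turn": 0,"grip": 0},{"dx": 0,"dy": 0,"dz": 0,"turn": 0,"grip": 0},{"dx": 0,"dy": 0,"dz": 0,"turn": 0,"grip": 0},{"dx": 0,"dy": 0,"dz": 0,"turn": 0,"grip": 0}])

```text
clock: 8.45
tool_pos: [0.6357, -0.085, 0.0297]
eef_rot: [0.708, 0.706, 0.0, -0.0]
contact_force: [0.3, 1.1, -1.1]
opening: 0.306
```

Emit:
send_rows(series=[{"dx": 0,"dy": 0,"dz": 0,"turn": 0,"grip": 0.36},{"dx": 0,"dy": 0,"dz": 0,"turn": 0,"grip": 0.45},{"dx": 0,"dy": 0,"dz": 0,"turn": 0,"grip": 0.6},{"dx": 0,"dy": 0,"dz": 0,"turn": 0,"grip": 0.8},{"dx": 0,"dy": 0,"dz": 0,"turn": 0,"grip": 0.9},{"dx": 0,"dy": 0,"dz": -10,"turn": 0,"grip": 1},{"dx": 0,"dy": 0,"dz": -20,"turn": 0,"grip": 1},{"dx": 0,"dy": 0,"dz": -35,"turn": 0,"grip": 1},{"dx": 0,"dy": 0,"dz": -45,"turn": 0,"grip": 1},{"dx": 0,"dy": 0,"dz": -45,"turn": 0,"grip": 1},{"dx": 30,"dy": -30,"dz": -16,"turn": 0,"grip": 1},{"dx": 30,"dy": -31,"dz": 0,"turn": 0,"grip": 1},{"dx": 30,"dy": -31,"dz": 0,"turn": 0,"grip": 1},{"dx": 30,"dy": -31,"dz": 0,"turn": 0,"grip": 1},{"dx": 30,"dy": -31,"dz": 0,"turn": 0,"grip": 1},{"dx": 31,"dy": -30,"dz": 0,"turn": 0,"grip": 1},{"dx": 0,"dy": 0,"dz": 0,"turn": 0,"grip": 1},{"dx": 0,"dy": 0,"dz": 0,"turn": 0,"grip": 1},{"dx": 0,"dy": 0,"dz": 0,"turn": 0,"grip": 1}])

```text
clock: 10.35
tool_pos: [0.4531, 0.0954, 0.2012]
eef_rot: [0.708, 0.706, 0.001, 0.001]
contact_force: [0.0, -0.6, 0.0]
opening: 1.003
```

```bash
cat > m.py <<'E'
from h import *
from scipy.optimize import least_squares
import sys
def posts(n,cands,W):
    for (x,y,zf,h,r) in cands:
        m=(W[...,2]>zf+.009)&(W[...,2]<zf+h-.010)&(np.hypot(W[...,0]-x,W[...,1]-y)<r+.02)
        b=W[m]
        if len(b)<30: print(n,"few",len(b));continue
        f=least_squares(lambda p:np.hypot(*(b[:,:2]-p).T)-r,[x,y],loss="soft_l1",f_scale=.002)
        # tilt: fit lower/upper halves
        zz=np.median(b[:,2]);g=[least_squares(lambda p:np.hypot(*(q[:,:2]-p).T)-r,[x,y],loss="soft_l1",f_scale=.002).x for q in(b[b[:,2]<zz],b[b[:,2]>=zz])]
        t=W[(np.hypot(W[...,0]-x,W[...,1]-y)<r+.01)][:,2]
        print(n,h,np.round(f.x,4),"lo",np.round(g[0],4),"hi",np.round(g[1],4),"top",np.round(np.nanpercentile(t[t<zf+h+.015],98),4))
E
python3 - <<'E'
from m import *
for n in("scene","side","wrist"):
    s=snapshot(n);save(s,n+"3.png");W=cloud(s)
    posts(n,[(.635,-.083,.02,.048,.014),(.451,.096,0,.08,.018)],W)
E
```

```text
scene 0.048 [ 0.6345 -0.0826] lo [ 0.6345 -0.0827] hi [ 0.6346 -0.0825] top 0.0705
scene 0.08 [0.45   0.0964] lo [0.45   0.0964] hi [0.45   0.0964] top 0.0826
side 0.048 [ 0.6366 -0.0837] lo [ 0.6369 -0.0838] hi [ 0.6364 -0.0836] top 0.069
side 0.08 [0.4521 0.0955] lo [0.4521 0.0955] hi [0.4521 0.0954] top 0.0812
wrist few 0
wrist 0.08 [0.4507 0.0936] lo [0.4507 0.0936] hi [0.4507 0.0936] top 0.0807
```

View pics/scene3.png

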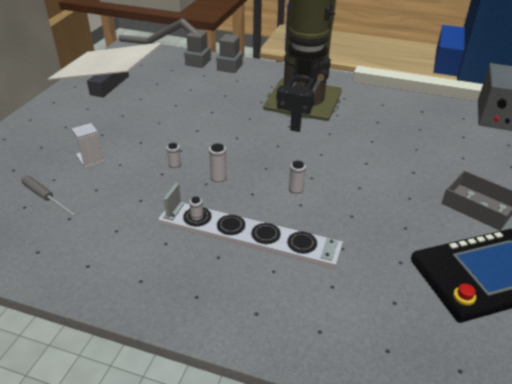

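Post A stands on pad 1 in the scene view at (196,209), measured at about (0.6355, -0.083). Now post C.

Emit:
send_rows(series=[{"dx": 0,"dy": -1,"dz": 21,"turn": 0,"grip": 1},{"dx": 0,"dy": 0,"dz": 30,"turn": 0,"grip": 1},{"dx": 0,"dy": 0,"dz": 30,"turn": 0,"grip": 1},{"dx": 0,"dy": 0,"dz": 30,"turn": 0,"grip": 1},{"dx": 0,"dy": 0,"dz": 30,"turn": 0,"grip": 1},{"dx": 0,"dy": 0,"dz": 20,"turn": 0,"grip": 1},{"dx": 0,"dy": 0,"dz": 10,"turn": 0,"grip": 1},{"dx": 0,"dy": 0,"dz": 0,"turn": 0,"grip": 1},{"dx": 0,"dy": 0,"dz": 0,"turn": 0,"grip": 0.8},{"dx": 0,"dy": 0,"dz": 0,"turn": 0,"grip": 0.65},{"dx": 0,"dy": 0,"dz": 0,"turn": 0,"grip": 0.55},{"dx": 0,"dy": 0,"dz": 0,"turn": 0,"grip": 0.45},{"dx": 0,"dy": 0,"dz": 0,"turn": 0,"grip": 0.35},{"dx": 0,"dy": 0,"dz": 0,"turn": 0,"grip": 0},{"dx": 0,"dy": 0,"dz": 0,"turn": 0,"grip": 0},{"dx": 0,"dy": 0,"dz": 0,"turn": 0,"grip": 0},{"dx": 0,"dy": 0,"dz": 0,"turn": 0,"grip": 0},{"dx": 0,"dy": 0,"dz": 0,"turn": 0,"grip": 0},{"dx": 0,"dy": 0,"dz": 0,"turn": 0,"grip": 0}], force=25)

```text
clock: 12.4
tool_pos: [0.4511, 0.0962, 0.0298]
eef_rot: [0.708, 0.706, 0.0, 0.0]
contact_force: [1.2, 0.1, 2.1]
opening: 0.402
```

Emit:
send_rows(series=[{"dx": 0,"dy": 0,"dz": -10,"turn": 0,"grip": 0},{"dx": 0,"dy": 0,"dz": -20,"turn": 0,"grip": 0},{"dx": 0,"dy": 0,"dz": -30,"turn": 0,"grip": 0},{"dx": 0,"dy": 0,"dz": -30,"turn": 0,"grip": 0},{"dx": 0,"dy": 10,"dz": -10,"turn": 0,"grip": 0},{"dx": -2,"dy": 20,"dz": 0,"turn": 0,"grip": 0},{"dx": -3,"dy": 30,"dz": 0,"turn": 0,"grip": 0},{"dx": -4,"dy": 30,"dz": 0,"turn": 0,"grip": 0},{"dx": -4,"dy": 30,"dz": 0,"turn": 0,"grip": 0},{"dx": -3,"dy": 30,"dz": 0,"turn": 0,"grip": 0},{"dx": -2,"dy": 20,"dz": 0,"turn": 0,"grip": 0},{"dx": -1,"dy": 10,"dz": 0,"turn": 0,"grip": 0},{"dx": 0,"dy": 5,"dz": 0,"turn": 0,"grip": 0},{"dx": 0,"dy": 0,"dz": 20,"turn": 0,"grip": 0},{"dx": 0,"dy": 0,"dz": 25,"turn": 0,"grip": 0},{"dx": 0,"dy": 0,"dz": 20,"turn": 0,"grip": 0},{"dx": 0,"dy": 0,"dz": 8,"turn": 0,"grip": 0},{"dx": 0,"dy": 0,"dz": 2,"turn": 0,"grip": 0},{"dx": 0,"dy": 0,"dz": 0,"turn": 0,"grip": 0},{"dx": 0,"dy": 0,"dz": 0,"turn": 0,"grip": 0}])

```text
clock: 14.4
tool_pos: [0.6366, 0.0769, 0.0559]
eef_rot: [0.708, 0.706, 0.001, 0.001]
contact_force: [0.1, -0.7, -2.0]
opening: 0.401
```

Run:
```python
from m import *
for n in("scene","side"):
    s=snapshot(n);save(s,n+"4.png");W=cloud(s)
    posts(n,[(.636,.077,.025,.08,.018)],W)
for i in range(4): print(np.round(get_state()["tool_pos"],4),np.round(get_state()["contact_force"],1)); snapshot("side")
```

```text
scene 0.08 [0.6381 0.0762] lo [0.6358 0.0767] hi [0.65   0.0779] top 0.1097
side 0.08 [0.6357 0.0761] lo [0.637  0.0759] hi [0.6315 0.0766] top 0.1073
[0.6366 0.0769 0.0558] [ 0.  -0.3 -2. ]
[0.6365 0.0768 0.0556] [-0.4 -0.  -3. ]
[0.6364 0.0769 0.0554] [ 0.2  1.1 -1.4]
[0.6363 0.0769 0.0553] [-0.7 -1.2 -2.3]
```

View pics/side4.png

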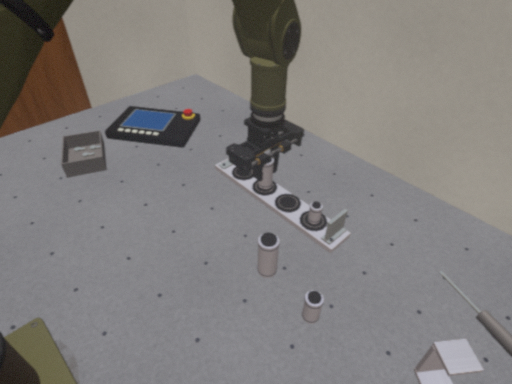

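Post C is held over pad 3 at (265,180), still about 5 mm up. Lowering it in small steps.

Emit:
send_rows(series=[{"dx": 0,"dy": 0,"dz": 2,"turn": 0,"grip": 0},{"dx": 0,"dy": 0,"dz": 1.5,"turn": 0,"grip": 0},{"dx": 0,"dy": 0,"dz": 1,"turn": 0,"grip": 0},{"dx": 0,"dy": 0,"dz": 0.7,"turn": 0,"grip": 0},{"dx": 0,"dy": 0,"dz": 0,"turn": 0,"grip": 0},{"dx": 0,"dy": 0,"dz": 0,"turn": 0,"grip": 0},{"dx": 0,"dy": 0,"dz": 0,"turn": 0,"grip": 0},{"dx": 0,"dy": 0,"dz": 0,"turn": 0,"grip": 0}])

```text
clock: 15.5
tool_pos: [0.6358, 0.0768, 0.0499]
eef_rot: [0.708, 0.706, -0.0, -0.0]
contact_force: [-2.8, -0.1, 5.9]
opening: 0.405
```

Contact registered (+6 N). Release and go to post D.

Emit:
send_rows(series=[{"dx": 0,"dy": 0,"dz": 0,"turn": 0,"grip": 0.45},{"dx": 0,"dy": 0,"dz": 0,"turn": 0,"grip": 0.55},{"dx": 0,"dy": 0,"dz": 0,"turn": 0,"grip": 0.7},{"dx": 0,"dy": 0,"dz": 0,"turn": 0,"grip": 0.9},{"dx": 0,"dy": 0,"dz": 0,"turn": 0,"grip": 1},{"dx": 0,"dy": 0,"dz": -10,"turn": 0,"grip": 1},{"dx": 0,"dy": 0,"dz": -25,"turn": 0,"grip": 1},{"dx": 0,"dy": 0,"dz": -40,"turn": 0,"grip": 1},{"dx": 0,"dy": 0,"dz": -45,"turn": 0,"grip": 1},{"dx": 0,"dy": 0,"dz": -30,"turn": 0,"grip": 1},{"dx": -29,"dy": -27,"dz": 0,"turn": 0,"grip": 1},{"dx": -30,"dy": -28,"dz": 0,"turn": 0,"grip": 1},{"dx": -30,"dy": -28,"dz": 0,"turn": 0,"grip": 1},{"dx": -30,"dy": -28,"dz": 0,"turn": 0,"grip": 1},{"dx": -30,"dy": -28,"dz": 0,"turn": 0,"grip": 1},{"dx": -26,"dy": -26,"dz": 0,"turn": 0,"grip": 1},{"dx": 0,"dy": 0,"dz": 0,"turn": 0,"grip": 1},{"dx": 0,"dy": 0,"dz": 0,"turn": 0,"grip": 1},{"dx": 0,"dy": 0,"dz": 0,"turn": 0,"grip": 1}])

```text
clock: 17.4
tool_pos: [0.472, -0.0969, 0.2]
eef_rot: [0.707, 0.707, 0.001, 0.001]
contact_force: [-0.4, 0.4, -0.1]
opening: 1.003
```

Run:
```python
from m import *
for n in("scene","side"):
    s=snapshot(n);save(s,n+"5.png");W=cloud(s)
    posts(n,[(.635,-.083,.02,.048,.014),(.636,.077,.02,.08,.018),(.4705,-.098,0,.096,.02)],W)
print(np.round(get_state()["tool_pos"],4))
```

```text
scene 0.048 [ 0.6348 -0.0827] lo [ 0.6349 -0.0827] hi [ 0.6346 -0.0827] top 0.0707
scene 0.08 [0.6346 0.0768] lo [0.6347 0.0767] hi [0.6346 0.0768] top 0.1026
scene 0.096 [ 0.4696 -0.0973] lo [ 0.4696 -0.0974] hi [ 0.4695 -0.0972] top 0.0986
side 0.048 [ 0.6365 -0.0834] lo [ 0.6365 -0.0834] hi [ 0.6366 -0.0834] top 0.069
side 0.08 [0.6368 0.0757] lo [0.6362 0.0759] hi [0.637  0.0754] top 0.0963
side 0.096 [ 0.4715 -0.0983] lo [ 0.4716 -0.0983] hi [ 0.4715 -0.0983] top 0.0972
[ 0.4718 -0.0967  0.1997]
```

View pics/side5.png

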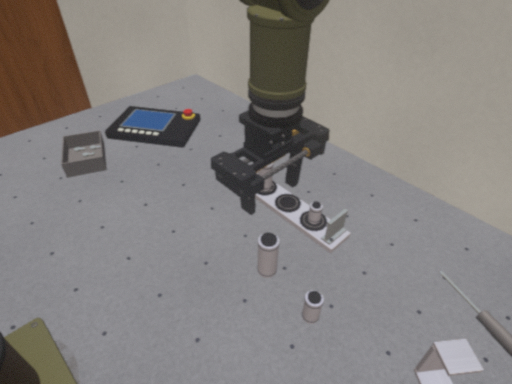

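Post C stands on pad 3, measured at about (0.6357, 0.0763), though the gripper hides part of it in the side view. Now grasp D.

Emit:
send_rows(series=[{"dx": -1,"dy": -1,"dz": 20,"turn": 0,"grip": 1},{"dx": 0,"dy": 0,"dz": 30,"turn": 0,"grip": 1},{"dx": 0,"dy": 0,"dz": 30,"turn": 0,"grip": 1},{"dx": 0,"dy": 0,"dz": 30,"turn": 0,"grip": 1},{"dx": 0,"dy": 0,"dz": 25,"turn": 0,"grip": 1},{"dx": 0,"dy": 0,"dz": 20,"turn": 0,"grip": 1},{"dx": 0,"dy": 0,"dz": 0,"turn": 0,"grip": 1},{"dx": 0,"dy": 0,"dz": 0,"turn": 0,"grip": 0.8},{"dx": 0,"dy": 0,"dz": 0,"turn": 0,"grip": 0.7},{"dx": 0,"dy": 0,"dz": 0,"turn": 0,"grip": 0.6},{"dx": 0,"dy": 0,"dz": 0,"turn": 0,"grip": 0.5},{"dx": 0,"dy": 0,"dz": 0,"turn": 0,"grip": 0.4},{"dx": 0,"dy": 0,"dz": 0,"turn": 0,"grip": 0},{"dx": 0,"dy": 0,"dz": 0,"turn": 0,"grip": 0},{"dx": 0,"dy": 0,"dz": 0,"turn": 0,"grip": 0},{"dx": 0,"dy": 0,"dz": 0,"turn": 0,"grip": 0},{"dx": 0,"dy": 0,"dz": 0,"turn": 0,"grip": 0},{"dx": 0,"dy": 0,"dz": 0,"turn": 0,"grip": 0},{"dx": 0,"dy": 0,"dz": 0,"turn": 0,"grip": 0}], force=30)

```text
clock: 19.4
tool_pos: [0.47, -0.0989, 0.0447]
eef_rot: [0.708, 0.706, 0.0, 0.0]
contact_force: [2.0, 0.6, 5.2]
opening: 0.447
```

Emit:
send_rows(series=[{"dx": 0,"dy": 0,"dz": -10,"turn": 0,"grip": 0},{"dx": 0,"dy": 0,"dz": -20,"turn": 0,"grip": 0},{"dx": 0,"dy": 0,"dz": -30,"turn": 0,"grip": 0},{"dx": 0,"dy": 0,"dz": -30,"turn": 0,"grip": 0},{"dx": 0,"dy": 0,"dz": -30,"turn": 0,"grip": 0},{"dx": 11,"dy": 6,"dz": -10,"turn": 0,"grip": 0},{"dx": 20,"dy": 14,"dz": 0,"turn": 0,"grip": 0},{"dx": 30,"dy": 19,"dz": 0,"turn": 0,"grip": 0},{"dx": 30,"dy": 19,"dz": 0,"turn": 0,"grip": 0},{"dx": 30,"dy": 19,"dz": 0,"turn": 0,"grip": 0},{"dx": 30,"dy": 19,"dz": 0,"turn": 0,"grip": 0},{"dx": 30,"dy": 20,"dz": 0,"turn": 0,"grip": 0},{"dx": 30,"dy": 20,"dz": 0,"turn": 0,"grip": 0},{"dx": 25,"dy": 18,"dz": 0,"turn": 0,"grip": 0},{"dx": 15,"dy": 9,"dz": 0,"turn": 0,"grip": 0},{"dx": 5,"dy": 3,"dz": 0,"turn": 0,"grip": 0},{"dx": 0,"dy": 0,"dz": 0,"turn": 0,"grip": 0},{"dx": 0,"dy": 0,"dz": 0,"turn": 0,"grip": 0},{"dx": 0,"dy": 0,"dz": 0,"turn": 0,"grip": 0}])

```text
clock: 21.3
tool_pos: [0.6354, 0.1548, 0.1745]
eef_rot: [0.708, 0.706, -0.001, 0.0]
contact_force: [0.4, -0.1, -2.3]
opening: 0.45
```

Emit:
send_rows(series=[{"dx": 1,"dy": 1,"dz": 15,"turn": 0,"grip": 0},{"dx": 0,"dy": 0,"dz": 25,"turn": 0,"grip": 0},{"dx": 0,"dy": 0,"dz": 25,"turn": 0,"grip": 0},{"dx": 0,"dy": 0,"dz": 20,"turn": 0,"grip": 0},{"dx": 0,"dy": 0,"dz": 12,"turn": 0,"grip": 0},{"dx": 0,"dy": 0,"dz": 6,"turn": 0,"grip": 0},{"dx": 0,"dy": 0,"dz": 2,"turn": 0,"grip": 0},{"dx": 0,"dy": 0,"dz": 0,"turn": 0,"grip": 0},{"dx": 0,"dy": 0,"dz": 0,"turn": 0,"grip": 0},{"dx": 0,"dy": 0,"dz": 0,"turn": 0,"grip": 0}])

```text
clock: 22.3
tool_pos: [0.6377, 0.158, 0.0704]
eef_rot: [0.708, 0.706, 0.001, 0.0]
contact_force: [-0.3, 0.4, -2.1]
opening: 0.447
```

Run:
```python
from m import *
for n in("scene","side"):
    s=snapshot(n);save(s,n+"6.png");W=cloud(s)
    posts(n,[(.636,.157,.02,.08,.02)],W)
print(np.round(get_state()["tool_pos"],4))
```

```text
scene 0.08 [0.6379 0.1592] lo [0.637  0.1596] hi [0.6415 0.1567] top 0.0652
side 0.08 [0.6384 0.1581] lo [0.6389 0.1583] hi [0.6371 0.158 ] top 0.1129
[0.6374 0.1579 0.0701]
```

View pics/scene6.png

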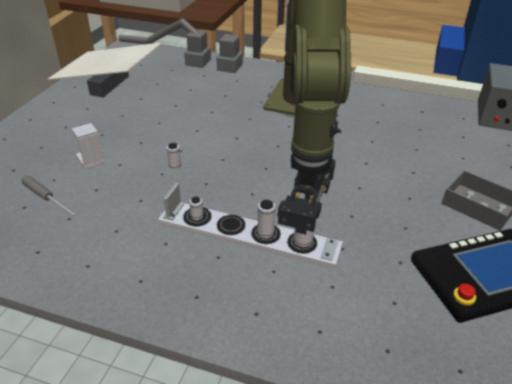

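A and C are standing at (197,209) and (266,220), and D is over pad 4 at (303,238). Shift 1.5 mm back and lower.

Emit:
send_rows(series=[{"dx": -1.5,"dy": -1.5,"dz": 2,"turn": 0,"grip": 0},{"dx": 0,"dy": 0,"dz": 1.5,"turn": 0,"grip": 0},{"dx": 0,"dy": 0,"dz": 1,"turn": 0,"grip": 0},{"dx": 0,"dy": 0,"dz": 0.7,"turn": 0,"grip": 0},{"dx": 0,"dy": 0,"dz": 0,"turn": 0,"grip": 0},{"dx": 0,"dy": 0,"dz": 0,"turn": 0,"grip": 0},{"dx": 0,"dy": 0,"dz": 0,"turn": 0,"grip": 0},{"dx": 0,"dy": 0,"dz": 0,"turn": 0,"grip": 0}])

```text
clock: 23.2
tool_pos: [0.6355, 0.1562, 0.0647]
eef_rot: [0.708, 0.706, -0.0, -0.0]
contact_force: [-2.7, -1.6, 5.7]
opening: 0.444
```

Emit:
send_rows(series=[{"dx": 0,"dy": 0,"dz": 0,"turn": 0,"grip": 0.5},{"dx": 0,"dy": 0,"dz": 0,"turn": 0,"grip": 0.6},{"dx": 0,"dy": 0,"dz": 0,"turn": 0,"grip": 0.75},{"dx": 0,"dy": 0,"dz": 0,"turn": 0,"grip": 0.9},{"dx": 0,"dy": 0,"dz": 0,"turn": 0,"grip": 1},{"dx": 0,"dy": 0,"dz": -10,"turn": 0,"grip": 1},{"dx": 0,"dy": 0,"dz": -25,"turn": 0,"grip": 1},{"dx": 0,"dy": 0,"dz": -35,"turn": 0,"grip": 1},{"dx": 0,"dy": 0,"dz": -40,"turn": 0,"grip": 1},{"dx": 0,"dy": 0,"dz": -35,"turn": 0,"grip": 1},{"dx": 0,"dy": -10,"dz": -5,"turn": 0,"grip": 1},{"dx": -20,"dy": -30,"dz": 0,"turn": 0,"grip": 1},{"dx": -35,"dy": -30,"dz": 0,"turn": 0,"grip": 1},{"dx": -38,"dy": -25,"dz": 0,"turn": 0,"grip": 1},{"dx": -40,"dy": -20,"dz": 0,"turn": 0,"grip": 1}])

```text
clock: 24.7
tool_pos: [0.5178, 0.0228, 0.2144]
eef_rot: [0.707, 0.707, -0.0, -0.0]
contact_force: [1.3, -0.5, 0.9]
opening: 1.001
```

Emit:
send_rows(series=[{"dx": -40,"dy": -15,"dz": 0,"turn": 0,"grip": 1},{"dx": -40,"dy": -12,"dz": 0,"turn": 0,"grip": 1},{"dx": -40,"dy": -10,"dz": 0,"turn": 0,"grip": 1},{"dx": -40,"dy": -10,"dz": 0,"turn": 0,"grip": 1},{"dx": -40,"dy": -9,"dz": 0,"turn": 0,"grip": 1},{"dx": -30,"dy": -8,"dz": 0,"turn": 0,"grip": 1},{"dx": -18,"dy": 0,"dz": 0,"turn": 0,"grip": 1},{"dx": 0,"dy": 0,"dz": 0,"turn": 0,"grip": 1},{"dx": 0,"dy": 0,"dz": 0,"turn": 0,"grip": 1},{"dx": 0,"dy": 0,"dz": 0,"turn": 0,"grip": 1}])

```text
clock: 25.7
tool_pos: [0.4561, -0.2223, 0.2142]
eef_rot: [0.707, 0.707, 0.0, -0.001]
contact_force: [-0.3, -0.2, 0.0]
opening: 0.998
```

Run:
```python
from m import *
for n in("scene","side"):
    s=snapshot(n);save(s,n+"7.png");W=cloud(s)
    posts(n,[(.635,-.083,.02,.048,.014),(.636,.077,.02,.08,.018),(.636,.157,.02,.096,.02),(.4562,-.2245,0,.064,.016)],W)
print(np.round(get_state()["tool_pos"],4),np.round(get_state()["q"],2))
```

```text
scene 0.048 [ 0.6345 -0.0826] lo [ 0.6344 -0.0826] hi [ 0.6345 -0.0826] top 0.0708
scene 0.08 [0.6347 0.0769] lo [0.6348 0.0769] hi [0.6347 0.0769] top 0.1029
scene 0.096 [0.6346 0.1574] lo [0.6344 0.1573] hi [0.6348 0.1574] top 0.1184
scene 0.064 [ 0.4552 -0.2241] lo [ 0.4551 -0.2243] hi [ 0.4552 -0.224 ] top 0.0666
side few 0
side 0.08 [0.637  0.0758] lo [0.637  0.0758] hi [0.6369 0.0757] top 0.1013
side 0.096 [0.6366 0.1564] lo [0.6366 0.1563] hi [0.6365 0.1565] top 0.1169
side 0.064 [ 0.4574 -0.2249] lo [ 0.4574 -0.2249] hi [ 0.4573 -0.2249] top 0.0651
[ 0.4562 -0.2226  0.2143] [ 0.42  0.57 -0.1   1.95  0.09  0.63  0.27]
```

View pics/scene7.png

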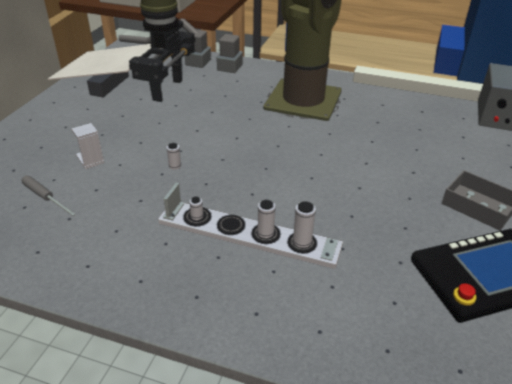

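A, C and D stand on pads 1, 3 and 4 at (196,209), (266,219) and (304,225). B is under the gripper at (174,155). Grasp B.

Emit:
send_rows(series=[{"dx": -1,"dy": 0,"dz": 24,"turn": 0,"grip": 1},{"dx": 0,"dy": 0,"dz": 40,"turn": 0,"grip": 1},{"dx": 0,"dy": 0,"dz": 40,"turn": 0,"grip": 1},{"dx": 0,"dy": 0,"dz": 30,"turn": 0,"grip": 1},{"dx": 0,"dy": 0,"dz": 30,"turn": 0,"grip": 1},{"dx": 0,"dy": 0,"dz": 20,"turn": 0,"grip": 1},{"dx": 0,"dy": 0,"dz": 10,"turn": 0,"grip": 1},{"dx": 0,"dy": 0,"dz": 0,"turn": 0,"grip": 1},{"dx": 0,"dy": 0,"dz": 0,"turn": 0,"grip": 0.8},{"dx": 0,"dy": 0,"dz": 0,"turn": 0,"grip": 0.65},{"dx": 0,"dy": 0,"dz": 0,"turn": 0,"grip": 0.5},{"dx": 0,"dy": 0,"dz": 0,"turn": 0,"grip": 0.4},{"dx": 0,"dy": 0,"dz": 0,"turn": 0,"grip": 0.3},{"dx": 0,"dy": 0,"dz": 0,"turn": 0,"grip": 0},{"dx": 0,"dy": 0,"dz": 0,"turn": 0,"grip": 0},{"dx": 0,"dy": 0,"dz": 0,"turn": 0,"grip": 0},{"dx": 0,"dy": 0,"dz": 0,"turn": 0,"grip": 0},{"dx": 0,"dy": 0,"dz": 0,"turn": 0,"grip": 0},{"dx": 0,"dy": 0,"dz": 0,"turn": 0,"grip": 0}], force=25)

```text
clock: 27.7
tool_pos: [0.456, -0.2254, 0.0203]
eef_rot: [0.708, 0.706, 0.0, 0.0]
contact_force: [0.6, -0.6, 0.4]
opening: 0.357
```

Emit:
send_rows(series=[{"dx": 0,"dy": 0,"dz": -10,"turn": 0,"grip": 0},{"dx": 0,"dy": 0,"dz": -20,"turn": 0,"grip": 0},{"dx": 0,"dy": 0,"dz": -30,"turn": 0,"grip": 0},{"dx": 0,"dy": 0,"dz": -30,"turn": 0,"grip": 0},{"dx": 0,"dy": 0,"dz": -30,"turn": 0,"grip": 0},{"dx": 10,"dy": 8,"dz": 0,"turn": 0,"grip": 0},{"dx": 20,"dy": 16,"dz": 0,"turn": 0,"grip": 0},{"dx": 28,"dy": 22,"dz": 0,"turn": 0,"grip": 0},{"dx": 28,"dy": 23,"dz": 0,"turn": 0,"grip": 0},{"dx": 28,"dy": 23,"dz": 0,"turn": 0,"grip": 0},{"dx": 28,"dy": 23,"dz": 0,"turn": 0,"grip": 0},{"dx": 28,"dy": 22,"dz": 0,"turn": 0,"grip": 0},{"dx": 27,"dy": 22,"dz": 0,"turn": 0,"grip": 0},{"dx": 16,"dy": 13,"dz": 0,"turn": 0,"grip": 0},{"dx": 9,"dy": 7,"dz": 0,"turn": 0,"grip": 0},{"dx": 0,"dy": 0,"dz": 0,"turn": 0,"grip": 0},{"dx": 0,"dy": 0,"dz": 0,"turn": 0,"grip": 0},{"dx": 0,"dy": 0,"dz": 0,"turn": 0,"grip": 0}])

```text
clock: 29.5
tool_pos: [0.6341, -0.0058, 0.1401]
eef_rot: [0.709, 0.706, -0.001, -0.0]
contact_force: [-0.2, -0.2, -1.6]
opening: 0.359
```

Emit:
send_rows(series=[{"dx": 1,"dy": 0,"dz": 15,"turn": 0,"grip": 0},{"dx": 0,"dy": 0,"dz": 25,"turn": 0,"grip": 0},{"dx": 0,"dy": 0,"dz": 25,"turn": 0,"grip": 0},{"dx": 0,"dy": 0,"dz": 18,"turn": 0,"grip": 0},{"dx": 0,"dy": 0,"dz": 8,"turn": 0,"grip": 0},{"dx": 0,"dy": 0,"dz": 4,"turn": 0,"grip": 0},{"dx": 0,"dy": 0,"dz": 0,"turn": 0,"grip": 0},{"dx": 0,"dy": 0,"dz": 0,"turn": 0,"grip": 0},{"dx": 0,"dy": 0,"dz": 0,"turn": 0,"grip": 0},{"dx": 0,"dy": 0,"dz": 0,"turn": 0,"grip": 0}])

```text
clock: 30.5
tool_pos: [0.6358, -0.0027, 0.0461]
eef_rot: [0.708, 0.706, 0.001, 0.0]
contact_force: [0.1, -0.1, -1.7]
opening: 0.355
```

Run:
```python
from m import *
for n in("scene","side"):
    s=snapshot(n);save(s,n+"8.png");W=cloud(s)
    posts(n,[(.636,-.003,.025,.05,.016)],W)
print(np.round(get_state()["tool_pos"],4))
```

```text
scene 0.05 [ 0.6373 -0.0025] lo [ 0.6352 -0.0015] hi [ 0.6482 -0.0026] top 0.0775
side 0.05 [ 0.6341 -0.0025] lo [ 0.6352 -0.0024] hi [ 0.6309 -0.0025] top 0.0876
[ 0.6356 -0.0027  0.0458]
```

View pics/side8.png

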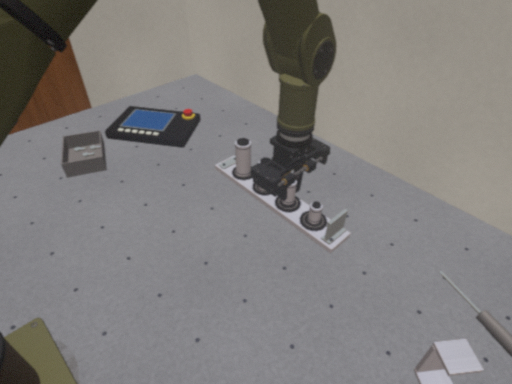

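B is above pad 2 at (289,195). Final lowering.

Emit:
send_rows(series=[{"dx": -0.5,"dy": 0,"dz": 2,"turn": 0,"grip": 0},{"dx": 0,"dy": 0,"dz": 1.5,"turn": 0,"grip": 0},{"dx": 0,"dy": 0,"dz": 1,"turn": 0,"grip": 0},{"dx": 0,"dy": 0,"dz": 0.9,"turn": 0,"grip": 0},{"dx": 0,"dy": 0,"dz": 0,"turn": 0,"grip": 0},{"dx": 0,"dy": 0,"dz": 0,"turn": 0,"grip": 0},{"dx": 0,"dy": 0,"dz": 0,"turn": 0,"grip": 0},{"dx": 0,"dy": 0,"dz": 0,"turn": 0,"grip": 0}])

```text
clock: 31.4
tool_pos: [0.6351, -0.0032, 0.0403]
eef_rot: [0.708, 0.706, -0.0, -0.0]
contact_force: [-1.9, -0.1, 5.7]
opening: 0.358
```

Emit:
send_rows(series=[{"dx": 0,"dy": 0,"dz": 0,"turn": 0,"grip": 0.4},{"dx": 0,"dy": 0,"dz": 0,"turn": 0,"grip": 0.5},{"dx": 0,"dy": 0,"dz": 0,"turn": 0,"grip": 0.7},{"dx": 0,"dy": 0,"dz": 0,"turn": 0,"grip": 0.9},{"dx": 0,"dy": 0,"dz": 0,"turn": 0,"grip": 1},{"dx": 0,"dy": 0,"dz": -10,"turn": 0,"grip": 1},{"dx": 0,"dy": 0,"dz": -25,"turn": 0,"grip": 1},{"dx": 0,"dy": 0,"dz": -35,"turn": 0,"grip": 1},{"dx": 0,"dy": 0,"dz": -40,"turn": 0,"grip": 1},{"dx": 0,"dy": 0,"dz": -40,"turn": 0,"grip": 1},{"dx": 0,"dy": -30,"dz": -20,"turn": 0,"grip": 1},{"dx": 0,"dy": -40,"dz": 0,"turn": 0,"grip": 1},{"dx": 0,"dy": -40,"dz": 0,"turn": 0,"grip": 1},{"dx": 0,"dy": -40,"dz": 0,"turn": 0,"grip": 1},{"dx": 0,"dy": 0,"dz": 0,"turn": 0,"grip": 1},{"dx": 0,"dy": 0,"dz": 0,"turn": 0,"grip": 1},{"dx": 0,"dy": 0,"dz": 0,"turn": 0,"grip": 1},{"dx": 0,"dy": 0,"dz": 0,"turn": 0,"grip": 1}])

```text
clock: 33.2
tool_pos: [0.487, -0.0028, 0.2101]
eef_rot: [0.708, 0.706, 0.001, 0.001]
contact_force: [-0.3, -0.2, -0.3]
opening: 0.997
```

Run:
```python
from m import *
for n in("scene","side"):
    s=snapshot(n);save(s,n+"9.png");W=cloud(s)
    posts(n,[(.635,-.083,.02,.048,.014),(.636,-.003,.02,.064,.016),(.636,.077,.02,.08,.018),(.636,.157,.02,.096,.02)],W)
st=get_state();print(np.round(st["tool_pos"],4),np.abs(st["qd"]).max(),st["clock"])
```

```text
scene 0.048 [ 0.6343 -0.0826] lo [ 0.6342 -0.0828] hi [ 0.6344 -0.0824] top 0.0704
scene 0.064 [ 0.634  -0.0023] lo [ 0.634  -0.0022] hi [ 0.6341 -0.0023] top 0.0868
scene 0.08 [0.6347 0.0766] lo [0.6347 0.0766] hi [0.6346 0.0767] top 0.1023
scene 0.096 [0.6345 0.1574] lo [0.6345 0.1573] hi [0.6345 0.1574] top 0.1188
side 0.048 [ 0.6366 -0.0836] lo [ 0.6367 -0.0836] hi [ 0.6365 -0.0836] top 0.0687
side 0.064 [ 0.636 -0.003] lo [ 0.636 -0.003] hi [ 0.6359 -0.003 ] top 0.0853
side 0.08 [0.6366 0.0758] lo [0.6366 0.0759] hi [0.6365 0.0758] top 0.1009
side 0.096 [0.6366 0.1564] lo [0.6365 0.1564] hi [0.6366 0.1564] top 0.1169
[ 0.4864 -0.0028  0.2099] 0.009433773532046368 33.3
```

View pics/scene9.png

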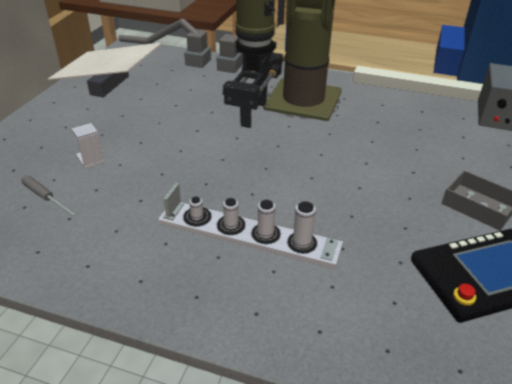

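The scene view shows all four posts upright on their pads, at (196,209), (231,215), (266,220) and (304,226). Heights rise away from the stop and the gripper is clear, so I'm handing in.

```bash
python3 -c "
from plant import finish_job
print(finish_job())"
```

```text
the job is handed in; nothing more can be done
None
```

All four posts are standing on the rail and the job is handed in, at about 33 s of the 88 s allowed. The stop is beside pad 1, so post A is on pad 1, B on pad 2, C on pad 3 and D on pad 4. I lowered each one to its pad, released it, and backed the gripper clear.

The last check used both fixed cameras:
- **Position:** each post is within about 3 mm of its pad centre as I measured it.
- **Tilt:** none visible; the upper and lower halves of each post line up within 0.5 mm.
- **Height:** the tops are within about 3 mm of where they should be.
- **Disagreement:** the two cameras differ by about 2 mm from each other, which fits the stated calibration.

For B, C and D I felt contact with the pad (about 6 N) before letting go. For A the force reading did not clearly show contact, so I released it at the calculated height, probably within 1 mm of the pad. It stood steady afterwards.

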